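Unscrew the hub cap from a spent label roll

ROBOT

A 6-joint arm with a two-finger parallel gripper is mounted at the origin on the work surface. World frame = base frame: x ahead of the robot, y to its left, z up, the work surface at z = 0. Lengths are in m, angles in rad, forces in N, time in s.
With the tool pointing down it reaches from about 0.25 to 0.725 m from the base axis. Payload 4 kg.
Tool frame: the origin (TCP) lies at the very end of the fingers, on their centre line; the grasp point (between the pads) lies 19 mm behind it; x points along the fingers, z is the direction in which the jaws open and shut, and the axes are right-handed (so a half turn about x gives the same grasp; the last joint's range is limited). The gripper opens to 85 mm and grips with 20 to 120 N. Pads are 22 mm wide; open, the fingers measure 114 mm over their backs; the gripper's body (76 mm by 85 mm) begins 54 mm behind the grasp point. The pads swing forward as they close: fully open they stand 13 mm farther back than shut.
Start: joints at [-1.117, 0.241, 0.005, 1.335, 0, 1.571], TCP at [0.219, -0.449, 0.231] pointing down, gripper open.
Joint ranges: [-2.72, 2.72], [-1.05, 1.87], [-1.09, 1.28], [-1.99, 2.15], [-1.42, 1.44], [-3.14, 3.14]. Speed limits (rad/s): [2.79, 2.79, 3.14, 3.14, 3.14, 3.14].

INTERFACE

Orientations are given as a unit quaternion [x, y, z, w].
In Python, from workcell import bot gives the robot as it stands.
- The arm moves only by the tool apply_moves, never from a script. Its argument "targets" is one flat list of numbers, 7 for each row, row after row: the shift along the tool's x, y, z in units of 25 cm (1.0 is 25 cm), then the turn, a rotation vector about the tool's x, y, z in units of 0.5 rad (1.0 is 0.5 rad), then the opening, from 0 (shut) to 1 (fully open). In form: [tx, ty, tz, wx, wy, wz, claw, tx, ty, tz, wx, wy, wz, claw, ...]. A call has 1 to 12 rows; each row is the pose to reach, as a shift and turn from the pose commanded when the call began, along the tool's axes at that moment; what a row does not reach only later rows make up. A row lasts 1/12 s, in which the tool goes at most 41.7 mm and 7.16 degrees, less where a joint would pass 70% of its speed; a pose out of reach is approached as far as the arm can. A call with a number of a shift or a turn outside -1 to 1 is refused whole. A call with a gripper value outside its range is refused whole. The fingers move at their own pace and stop on an object; the grip force is fixed at half the most. Time passes only in rows, so rows that repeat a pose let the fingers close. It gives the time, the measured TCP pose, the force and the opening at its end, in the units of the state.
- bot.get_obs(): the state, without advancing time (a new reading comes with each control period).
- bot.camera(name): name is "scene" or "top" or "wrist"; returns (picture, depth): 480x640x3 uint8, red, green, blue; 480x640 float32, m along the optical axis (not along the pixel's ray), 0 where there is no reading.
- bot.camera_params(name): a dict with "fx", "fy", "cx", "cy" (pixels), "T" (4x4, takes a point from camera to world coordinates); the wrist camera has in their place "tool_from_camera" (4x4, takes a point from camera to tool coordinates, whose origin is the TCP and whose axes are the tool frame's). Camera axes: x right, y up, looking along -z (the intrinsics and any distortion apply to the point x, -y, -z); pixel columns grow to the right and rows downward; lengths in m; the calibration is good to about 2 mm. A picture is of the moment at which its call begins: read the wrist's pose just before it. camera_params takes no time and is no camera call.
- bot.job_done(): hands the job in, once; it reports no verdict.
The state is a dict: "clock": time; "joint_pos": joint angles; "joint_vel": joint speeds; "tau": joint torques, N m; "eef_pos": TCP position; "tool_rot": TCP orientation; "ft_force": force on the tool from outside, world axes, zero at the start; "ft_torque": the same for the moment, N m; "grip_width": finger opening in m.
Only numpy, scipy, OpenCV 4.12 (cv2) and the standard library are available. Lean on these libraries where they do the work, as an engineer would, in place of code of your own. Each camera call takes 0.05 s, during which the arm holds its last target.

TASK

The label roll on one side of the twin label stand is used up: only the bare brown cardboard core is left, still clamped on its spindle by a blue winged hub cap. Take that cap off so that a new roll can go on: its thread may be left- or right-handed and you cannot see which, so try it both ways, unscrew it the way it gives, and lift it straight off. Finish still holding the cap, upright and still in the air, about 8 cm above where it sat, and leave the core on its spindle and the full roll, its cap and everything else on the table where they are.

Things in the scene. Friction and masses are not known exactly. Their poses are not given: they have to be found in the camera images.
- stand: Twin label roll stand, fixed: grey base 170 x 300 x 14 mm with two turntables (112 mm dia, red index mark), tops 26 mm above the table. Their steel spindles, at its own y = +75 and -75 mm, turn with them but are held by friction brakes that slip at 0.6 N m. Origin: centre of the base's underside; x points to the back, away from two white guide rollers (112 mm tall, at x = -74, y = +-22 mm).
- core_top (a point): Centre of the top end of the bare brown cardboard core, 101 mm above the table: a tube 46 mm outside, 40 mm inside, 75 mm tall, loose on a spindle, on either side of the stand; the cap to take off sits on it. One spindle's thread loosens counter-clockwise seen from above (right-hand), the other's clockwise (left-hand): which is which changes from run to run and cannot be seen.
- cap_spent_wing (a point): Centre of the wing grip of the blue cap on the bare core, on the cap's axis, 39 mm above the cap's underside (140 mm above the table when seated). Axes as the cap's: x along the wing, z up. The wing is 50 mm long, 16 mm wide (y) and 31 mm tall, standing on a round hub of 48 mm dia; the hub's top is 15 mm below this point, the wing's top 16 mm above.
- cap_spent: That cap (about 140 g); origin: centre of its 60 mm flange's underside. It starts screwed home. Tightening: it locks within 3 degrees and, if forced, drags spindle and turntable round with it. Loosening: it turns easily (under 0.2 N m), held down with 2 mm play until 48 degrees; 50 to 80 degrees from home, relative to the spindle, it lifts straight off; at 83 it locks again. It need not rise while turned.
- cap_full_wing (a point): Wing centre of the identical blue cap on the full roll, on the other side of the stand. Not to be touched.
- roll_center (a point): Centre of the full white label roll (100 mm diameter, 75 mm tall) on the stand's other spindle. Stays as it is.
- spare_roll_center (a point): Centre of a spare white label roll (100 mm diameter, 75 mm tall) standing on the table. Bystander.
- canister_a_center (a point): Centre of a paper canister with a yellow band and a blue lid (77 mm diameter, 112 mm tall). Bystander.
- canister_b_center (a point): Centre of a paper canister with a brown-red band and a blue lid (77 mm diameter, 112 mm tall). Bystander.
- marker: White marker pen with a black cap, 130 mm long, lying along its own x. Bystander.
- scoop: Steel dry-goods scoop, 200 mm long, white handle, lying along its own x. Bystander.
There are look-alikes about, which are no part of the job. Leave any green or pink look-alike of the cap_spent alone.

How it is judged:
At the end, for the whole second after the job is handed in: The fingers hold the cap at rest over the core: wing centre 55 to 160 mm above its seated height, within 100 mm sideways of the core, upright within 15 degrees; the core (15 mm), the full roll (15 mm) and its cap (12 mm) have not moved (height (world z) of cap_spent_wing between 0.195 and 0.3 m and horizontal distance between cap_spent_wing and core_top below 0.1 m and angle between cap_spent's own z axis and vertical below 0.26 rad and contact force between the fingers and cap_spent above 2 N and linear speed of cap_spent below 0.03 m/s and angular speed of cap_spent below 0.3 rad/s and distance of each of core_top, roll_center from where it was at the start of the episode below 0.015 m and distance of cap_full_wing from where it was at the start of the episode below 0.012 m); the arm keeps its last pose, push and grip.
It fails at once if the cap on the full roll was disturbed (moved over 12 mm) (distance of cap_full_wing from where it was at the start of the episode above 0.012 m).
It fails at once if the full roll was lifted or shifted (over 15 mm) (distance of roll_center from where it was at the start of the episode above 0.015 m).
It fails at once if the core was pulled up its spindle (over 30 mm) (distance of core_top from where it was at the start of the episode above 0.03 m).
It fails at once if a bystander on the table was pushed (over 30 mm) (distance of any of spare_roll_center, canister_a_center, canister_b_center, marker, scoop from where it was at the start of the episode above 0.03 m).
It also fails if it takes over 38 s, if anything falls off the work surface, if the arm or the gripper's body presses on something with over 40 N, if the wrist force passes 120 N, or if a joint passes its speed limit or range.

## Working session

There is one attempt and no reset: what is moved stays moved. The work goes in short steps, Python scripts to look and compute and a tool call to move; the robot and the scene stay as the last step left them, time stands still between calls to the robot, and variables do not carry over. Pictures are saved under pics/ and viewed, and the job is handed in when it is done.

Besides the shell and the picture viewer there is one more tool, called after ">>>" as name(argument=value, ...), one argument or row to a line, values as JSON. apply_moves: Moves the arm, as the interface text tells. Its arguments: {"type":"object","properties":{"targets":{"type":"array"}},"required":["targets"]}

```bash
mkdir -p pics; ls; python3 - <<'E'
from workcell import bot
import cv2,numpy as np
o=bot.get_obs(); print(o)
for n in ["scene","top"]:
    p,d=bot.camera(n); cv2.imwrite(f"pics/{n}0.png",p[:,:,::-1]); np.save(f"pics/{n}0d.npy",d)
    print(n,bot.camera_params(n))
print(bot.camera_params("wrist"))
E
```

```text
pics
{'clock': 0.0, 'joint_pos': array([-1.11699550e+00,  2.41420847e-01,  3.70795590e-03,  1.33520731e+00,
        1.59038480e-06,  1.57080849e+00]), 'joint_vel': array([-1.23024828e-03, -4.35287528e-04,  2.69793416e-04,  1.50319632e-03,
       -5.14777094e-04,  5.59986358e-05]), 'tau': array([ 1.66769723e-04, -3.72320330e+01,  2.52406651e+01,  1.69925956e-02,
        8.51068557e-05,  3.35894992e-07]), 'eef_pos': array([ 0.21891077, -0.44881515,  0.23040283]), 'tool_rot': array([ 0.37510676,  0.6002973 , -0.37430999,  0.59902429]), 'ft_force': array([-0.77025129, -0.11100473,  0.02823648]), 'ft_torque': array([-0.01076809, -0.03632232,  0.00474221]), 'grip_width': 0.0851893830447748}
scene {'fx': 455.5681530679777, 'fy': 455.5681530679777, 'cx': 319.06412947469073, 'cy': 243.6541192747844, 'T': array([[ 0.48056085, -0.60480888,  0.63503346,  1.09051335],
       [ 0.87695818,  0.33338409, -0.34612051, -0.32442228],
       [-0.0023733 ,  0.72322975,  0.69060343,  0.72164072],
       [ 0.        ,  0.        ,  0.        ,  1.        ]])}
top {'fx': 580.0917496883866, 'fy': 580.0917496883866, 'cx': 326.4628659263326, 'cy': 234.5241982322158, 'T': array([[ 0.01697099,  0.99814207, -0.05851829,  0.4339426 ],
       [-0.9996136 ,  0.01822642,  0.02098698,  0.00896704],
       [ 0.02201457,  0.05813951,  0.99806571,  1.39605418],
       [ 0.        ,  0.        ,  0.        ,  1.        ]])}
{'fx': 397.8981593662438, 'fy': 397.8981593662438, 'cx': 324.86968364635226, 'cy': 245.02028334207188, 'tool_from_camera': array([[-9.40453456e-05,  3.26409672e-01, -9.45228394e-01,
        -1.42240735e-01],
       [-7.41855323e-04,  9.45228115e-01,  3.26409650e-01,
         8.37530979e-02],
       [ 9.99999720e-01,  7.31920024e-04,  1.53254448e-04,
        -7.57702235e-04],
       [ 0.00000000e+00,  0.00000000e+00,  0.00000000e+00,
         1.00000000e+00]])}
```

View pics/scene0.png

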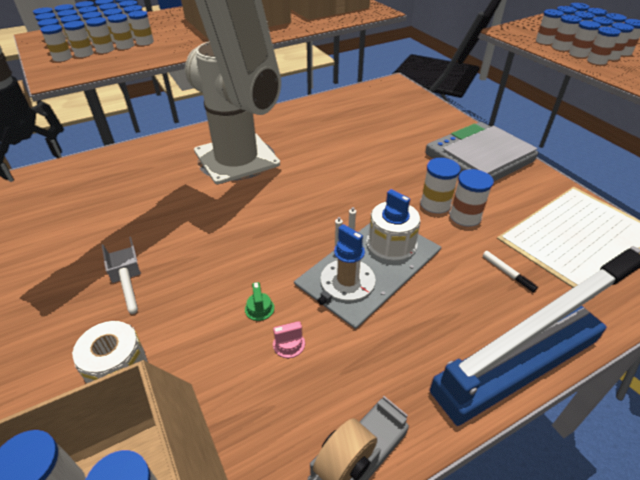

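View pics/top0.png

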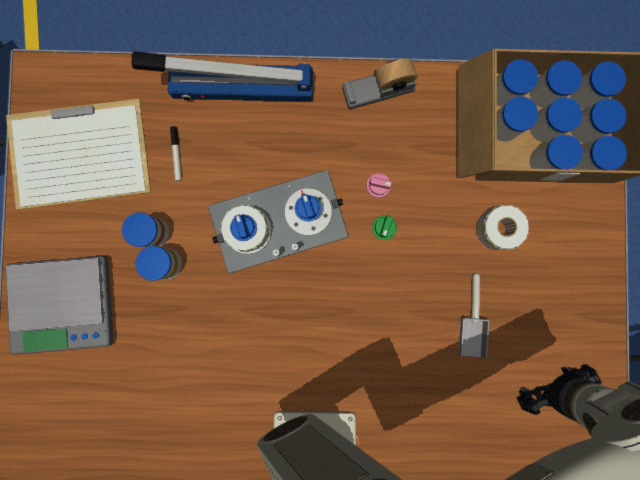

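Top view: the bare core's cap is the blue one at about (308,206), with the turntable visible around a thin core. In the scene view it is at (348,243), on the brown core. The other blue cap, top (243,228), sits on the white full roll. The pink (379,185) and green (384,228) caps are look-alikes on the table. I'll confirm with crops.

```bash
python3 - <<'E'
import cv2,numpy as np
a=cv2.imread("pics/top0.png")[160:280,200:360]; b=cv2.imread("pics/scene0.png")[180:330,290:450]
cv2.imwrite("pics/c1.png",cv2.resize(a,None,fx=5,fy=5,interpolation=cv2.INTER_CUBIC))
cv2.imwrite("pics/c2.png",cv2.resize(b,None,fx=4,fy=4,interpolation=cv2.INTER_CUBIC))
E
```

```text
(no output)
```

View pics/c1.png

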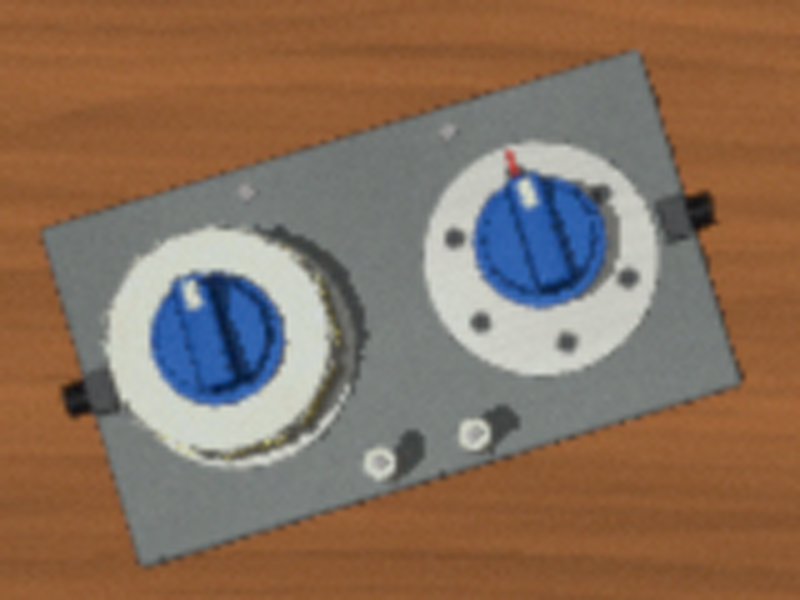

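View pics/c2.png

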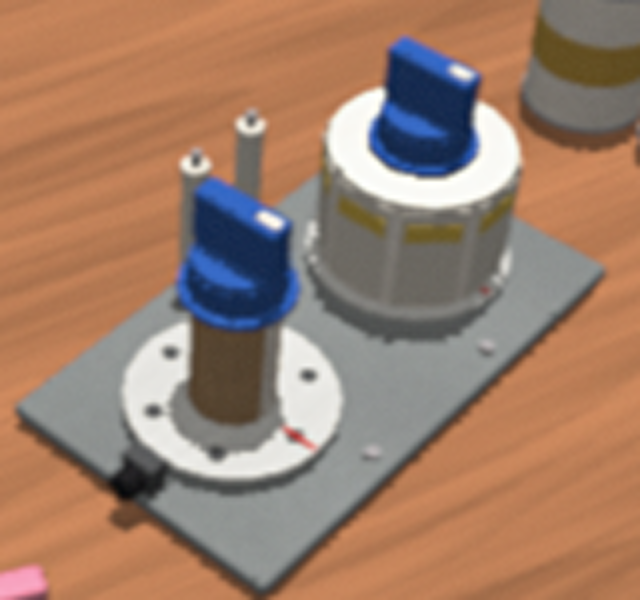

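```bash
cat > h.py <<'E'
import numpy as np
from workcell import bot
def ray(n,u,v,z):
    c=bot.camera_params(n);T=c["T"]
    d=T[:3,:3]@np.array([(u-c["cx"])/c["fx"],-(v-c["cy"])/c["fy"],-1]);o=T[:3,3]
    return o+d*(z-o[2])/d[2]
E
python3 - <<'E'
from h import *
f=lambda x,y,z:ray("top",200+x/5,160+y/5,z).round(4)
P=[f(*q,.156) for q in [(512,180),(538,175),(572,285),(543,293)]]
for p in P: print(p)
c=np.mean(P,0);print("wing",c)
d=(P[0]+P[1]-P[2]-P[3])/2; print(np.linalg.norm(d),np.degrees(np.arctan2(d[1],d[0])))
print("flange/hub",f(540,240,.105))
print("turntable",f(541,259,.026))
for q in [(42,232),(637,52),(742,380),(145,565)]: print("base",f(*q,.014))
g=lambda x,y,z:ray("scene",290+x/4,180+y/4,z).round(4)
for q in [(210,180),(290,228),(284,243),(198,197)]: print("scene wing top",g(*q,.156))
g2=ray("top",326,0,0)
for q in [(276,253),(295,246)]: print("roller",ray("top",*q,.112))
d=np.load("pics/top0d.npy"); print(d[206,308],d[200,306])
# top camera point cloud near the wing
c=bot.camera_params("top");T=c["T"]
vv,uu=np.mgrid[185:235,285:335];D=d[vv,uu]
X=np.stack([(uu-c["cx"])/c["fx"]*D,-(vv-c["cy"])/c["fy"]*D,-D],-1)@T[:3,:3].T+T[:3,3]
m=(X[...,2]>.145);Y=X[m];print(m.sum(),Y.mean(0),Y.min(0),Y.max(0))
u,s,w=np.linalg.svd(Y[:,:2]-Y[:,:2].mean(0));print(w[0],np.degrees(np.arctan2(w[0][1],w[0][0])))
o=bot.get_obs()
from scipy.spatial.transform import Rotation as R
print(R.from_quat(o["tool_rot"]).as_matrix().round(3))
E
```

```text
[0.5886 0.036  0.156 ]
[0.591  0.0249 0.156 ]
[0.5438 0.0094 0.156 ]
[0.5401 0.0218 0.156 ]
wing [0.565875 0.023025 0.156   ]
0.050101347287273626 17.241459398939973
flange/hub [0.5682 0.0241 0.105 ]
turntable [0.5674 0.0244 0.026 ]
base [0.577  0.2624 0.014 ]
base [ 0.6693 -0.0197  0.014 ]
base [ 0.5124 -0.0726  0.014 ]
base [0.4195 0.2093 0.014 ]
scene wing top [0.5471 0.022  0.156 ]
scene wing top [0.5932 0.0369 0.156 ]
scene wing top [0.6003 0.0292 0.156 ]
scene wing top [0.5547 0.011  0.156 ]
roller [0.46630739 0.09277785 0.112     ]
roller [0.4825265  0.05115562 0.112     ]
1.2451067 1.2422259
180 [0.56384289 0.02475509 0.19742084] [0.4339426  0.00896704 0.14545805] [0.59390882 0.0390226  1.39605418]
[-0.98585357 -0.16760887] -170.35117742464737
[[-0.001  0.899  0.438]
 [ 0.002  0.438 -0.899]
 [-1.     0.    -0.002]]
```

Confirmed: the target is the cap at top (308,206). Its wing centre is about (0.567, 0.0235) with the wing yawed about 17°. I'll move halfway there.

>>> apply_moves(
  targets=[0, 0.16, -0.085, 0, 0, 0, 0.7, 0, 0.32, -0.17, 0, 0, 0, 0.7, 0, 0.48, -0.255, 0, 0, 0, 0.7, 0, 0.64, -0.34, 0, 0, 0, 0.7, 0, 0.8, -0.42, 0, 0, 0, 0.7, 0, 0.9, -0.47, 0, 0, 0, 0.7, 0, 1, -0.52, 0, 0, 0, 0.7, 0, 1, -0.52, 0, 0, 0, 0.7],
)

```text
clock: 0.77
eef_pos: [0.3895, -0.2187, 0.231]
tool_rot: [0.373, 0.601, -0.372, 0.601]
ft_force: [0.1, -0.8, 0.3]
grip_width: 0.0597
```

```bash
cat >> h.py <<'E'
from scipy.spatial.transform import Rotation as R
def st():
    o=bot.get_obs();M=R.from_quat(o["tool_rot"]).as_matrix()
    print("t",round(o["clock"],2),"q",o["joint_pos"].round(3),"p",o["eef_pos"].round(4),"jawyaw",np.degrees(np.arctan2(M[1,2],M[0,2])).round(2),"tilt",(M[:,0]).round(3),"F",o["ft_force"].round(1),"M",o["ft_torque"].round(2),"w",round(float(o["grip_width"]),4))
    return o,M
def shift(x,y,z):
    o,M=st(); print("shift units",(M.T@(np.array([x,y,z])-o["eef_pos"])/.25).round(3))
E
python3 -c "
from h import *
shift(.567,.0235,.26)"
```

```text
t 0.77 q [-5.130e-01  1.360e-01 -1.260e-01  1.309e+00  2.000e-03  2.167e+00] p [ 0.3895 -0.2187  0.231 ] jawyaw -63.56 tilt [ 0.001  0.002 -1.   ] F [ 0.1 -0.8  0.3] M [-0.05  0.05 -0.01] w 0.0597
shift units [-0.113  1.067 -0.552]
```

>>> apply_moves(
  targets=[0, 0.15, -0.08, -0.2, 0, 0, 0.7, 0, 0.3, -0.16, -0.4, 0, 0, 0.7, 0, 0.45, -0.24, -0.6, 0, 0, 0.7, 0, 0.6, -0.32, -0.8, 0, 0, 0.7, 0, 0.75, -0.4, -1, 0, 0, 0.7, 0, 0.88, -0.47, -1, 0, 0, 0.7, 0, 1, -0.552, -1, 0, 0, 0.7],
)

```text
clock: 1.35
eef_pos: [0.5523, 0.0121, 0.2307]
tool_rot: [0.214, 0.674, -0.215, 0.674]
ft_force: [1.3, 0.4, 0.5]
grip_width: 0.0595
```

>>> apply_moves(
  targets=[0, 0, 0, -0.25, 0, 0, 0.7, 0, 0, 0, -0.5, 0, 0, 0.7, 0, 0, 0, -0.75, 0, 0, 0.7, 0, 0, 0, -1, 0, 0, 0.7],
)

```text
clock: 1.68
eef_pos: [0.5509, 0.0105, 0.2305]
tool_rot: [0.039, 0.707, -0.039, 0.705]
ft_force: [0.0, 0.9, 0.1]
grip_width: 0.0601
```

>>> apply_moves(
  targets=[0, 0, 0, -0.25, 0, 0, 0.7, 0, 0, 0, -0.5, 0, 0, 0.7, 0, 0, 0, -0.75, 0, 0, 0.7, 0, 0, 0, -1, 0, 0, 0.7],
)

```text
clock: 2.02
eef_pos: [0.5507, 0.0099, 0.2307]
tool_rot: [-0.137, 0.694, 0.137, 0.693]
ft_force: [0.3, 0.0, -0.1]
grip_width: 0.0598
```

>>> apply_moves(
  targets=[0, 0, 0, -0.25, 0, 0, 0.7, 0, 0, 0, -0.5, 0, 0, 0.7, 0, 0, 0, -0.75, 0, 0, 0.7, 0, 0, 0, -1, 0, 0, 0.7],
)

```text
clock: 2.35
eef_pos: [0.5507, 0.0099, 0.2307]
tool_rot: [-0.304, 0.639, 0.304, 0.638]
ft_force: [0.3, -0.7, -0.7]
grip_width: 0.0598
```

>>> apply_moves(
  targets=[0, 0, 0, -0.25, 0, 0, 0.7, 0, 0, 0, -0.5, 0, 0, 0.7, 0, 0, 0, -0.75, 0, 0, 0.7, 0, 0, 0, -1, 0, 0, 0.7, 0, 0, 0, -1, 0, 0, 0.7],
)

```text
clock: 2.77
eef_pos: [0.5507, 0.0099, 0.2307]
tool_rot: [-0.451, 0.545, 0.451, 0.544]
ft_force: [-0.4, -0.2, 0.5]
grip_width: 0.0598
```

```bash
python3 -c "
from h import *
import cv2
shift(.567,.0235,.23)
p,d=bot.camera('wrist');cv2.imwrite('pics/w1.png',p[:,:,::-1])
"
```

```text
t 2.77 q [ 0.018  0.343  0.144  1.373 -0.     0.205] p [0.5507 0.0099 0.2307] jawyaw 79.32 tilt [-0.001 -0.    -1.   ] F [-0.4 -0.2  0.5] M [-0.02  0.02  0.02] w 0.0598
shift units [ 0.003 -0.054  0.065]
```

View pics/w1.png

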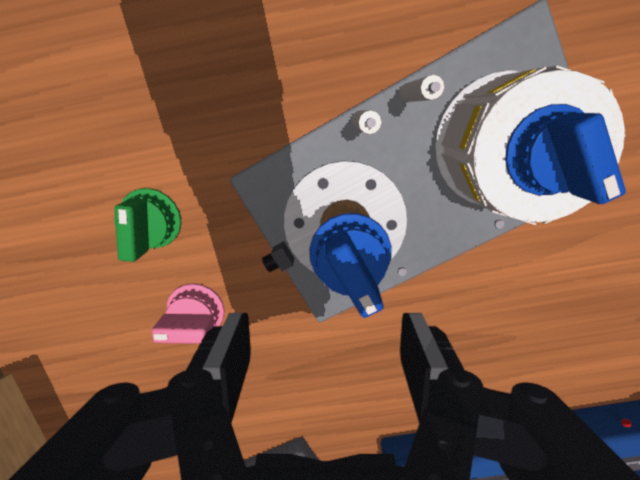

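The wrist view shows the target blue cap on the brown core at about (350,260), the full roll's cap at upper right, and the green and pink look-alikes at left. I'll align over the cap next.

>>> apply_moves(
  targets=[0, -0.054, 0.065, -0.25, 0, 0, 0.7, 0, -0.054, 0.065, -0.5, 0, 0, 0.7, 0, -0.054, 0.065, -0.75, 0, 0, 0.7, 0, -0.054, 0.065, -0.967, 0, 0, 0.7, 0, -0.054, 0.065, -0.967, 0, 0, 0.7],
)

```text
clock: 3.23
eef_pos: [0.5673, 0.0238, 0.2309]
tool_rot: [-0.568, 0.421, 0.568, 0.421]
ft_force: [-0.3, 0.3, -0.2]
grip_width: 0.0592
```

```bash
python3 -c "
from h import *
import cv2
shift(.567,.0235,.129)
p,d=bot.camera('wrist');cv2.imwrite('pics/w2.png',cv2.resize(p[180:380,220:420,::-1],None,fx=3,fy=3,interpolation=cv2.INTER_CUBIC))
"
```

```text
t 3.23 q [ 0.042  0.377  0.194  1.388 -0.    -0.252] p [0.5673 0.0238 0.2309] jawyaw 106.86 tilt [-0.001 -0.    -1.   ] F [-0.3  0.3 -0.2] M [ 0. -0. -0.] w 0.0592
shift units [ 0.408  0.001 -0.001]
```

View pics/w2.png

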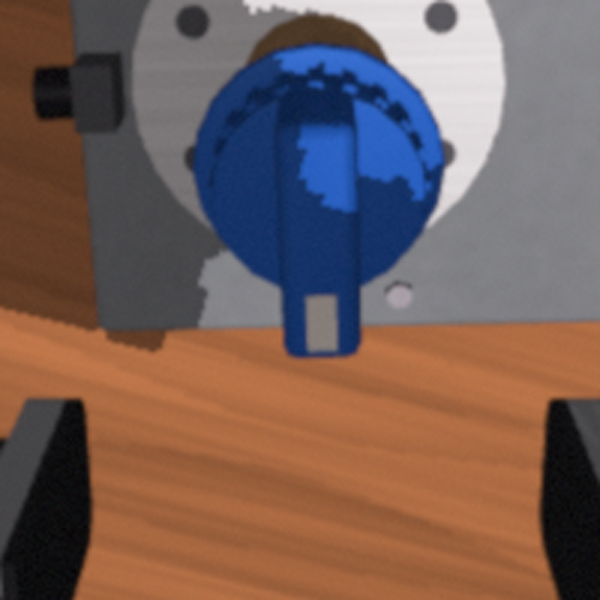

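```bash
python3 -c "
from h import *
o,M=st();c=bot.camera_params('wrist');T=c['tool_from_camera']
for x,y in [(277,127),(357,127),(285,355),(360,355),(276,240),(358,240)]:
    u,v=220+x/3,180+y/3
    dd=M@T[:3,:3]@np.array([(u-c['cx'])/c['fx'],-(v-c['cy'])/c['fy'],-1]);oo=o['eef_pos']+M@T[:3,3]
    p=oo+dd*(.156-oo[2])/dd[2];print(p.round(4),(M.T@(p-o['eef_pos'])).round(4))
"
```

```text
t 3.28 q [ 0.042  0.377  0.194  1.388 -0.    -0.249] p [0.5673 0.0238 0.231 ] jawyaw 106.67 tilt [-0.001 -0.    -1.   ] F [-0.2  0.   1. ] M [ 0.01  0.01 -0.03] w 0.0596
[0.5467 0.0109 0.156 ] [ 0.075   0.0233 -0.0065]
[0.5424 0.0254 0.156 ] [0.075  0.0233 0.0086]
[0.5921 0.0256 0.156 ] [ 0.075  -0.0244 -0.0054]
[0.5878 0.0401 0.156 ] [ 0.075  -0.0244  0.0097]
[0.5687 0.017  0.156 ] [ 0.075   0.0005 -0.0069]
[0.5642 0.0323 0.156 ] [0.075  0.0005 0.0091]
```

The wing is centred within about 1 mm, with a yaw error of about 1°. I'll descend and grip.

>>> apply_moves(
  targets=[0.1, -0.001, 0.004, -0.03, 0, 0, 0.7, 0.2, -0.001, 0.004, -0.03, 0, 0, 0.7, 0.3, -0.001, 0.004, -0.03, 0, 0, 0.7, 0.36, -0.001, 0.004, -0.03, 0, 0, 0.7, 0.39, -0.001, 0.004, -0.03, 0, 0, 0.7, 0.406, -0.001, 0.004, -0.03, 0, 0, 0.7, 0.406, -0.001, 0.004, -0.03, 0, 0, 0.7],
)

```text
clock: 3.87
eef_pos: [0.5671, 0.025, 0.1294]
tool_rot: [-0.571, 0.417, 0.571, 0.417]
ft_force: [-0.6, 0.6, 0.9]
grip_width: 0.0599
```

>>> apply_moves(
  targets=[0, 0, 0, 0, 0, 0, 0, 0, 0, 0, 0, 0, 0, 0, 0, 0, 0, 0, 0, 0, 0, 0, 0, 0, 0, 0, 0, 0, 0, 0, 0, 0, 0, 0, 0, 0, 0, 0, 0, 0, 0, 0],
)

```text
clock: 4.37
eef_pos: [0.5682, 0.0252, 0.1311]
tool_rot: [0.572, -0.416, -0.571, -0.417]
ft_force: [-0.1, -0.2, 5.1]
grip_width: 0.0149
```

```bash
python3 -c "
from h import *
st()"
```

```text
t 4.37 q [ 0.044  0.433  0.013  1.148 -0.    -0.266] p [0.5682 0.0252 0.1311] jawyaw 107.79 tilt [ 0.003  0.    -1.   ] F [-0.1 -0.2  5.1] M [-0.03  0.06 -0.01] w 0.0149
```

Gripped (15 mm). Next is a small counter-clockwise test, which is negative wx.

>>> apply_moves(
  targets=[-0.004, 0, 0, -0.05, 0, 0, 0, -0.004, 0, 0, -0.1, 0, 0, 0, -0.004, 0, 0, -0.15, 0, 0, 0, -0.004, 0, 0, -0.2, 0, 0, 0, -0.004, 0, 0, -0.2, 0, 0, 0],
)

```text
clock: 4.78
eef_pos: [0.5676, 0.0252, 0.1311]
tool_rot: [0.592, -0.387, -0.591, -0.387]
ft_force: [-0.1, -0.6, 3.4]
grip_width: 0.015
```

```bash
python3 -c "
from h import *
st()"
```

```text
t 4.78 q [ 0.044  0.434  0.013  1.15   0.    -0.367] p [0.5676 0.0252 0.1311] jawyaw 113.59 tilt [ 0.001  0.    -1.   ] F [-0.1 -0.6  3.4] M [ 0.04 -0.01  0.08] w 0.015
```

>>> apply_moves(
  targets=[0, 0, 0, -0.12, 0, 0, 0, 0, 0, 0, -0.24, 0, 0, 0, 0, 0, 0, -0.36, 0, 0, 0, 0, 0, 0, -0.48, 0, 0, 0, 0, 0, 0, -0.48, 0, 0, 0],
)

```text
clock: 5.2
eef_pos: [0.5676, 0.0252, 0.1311]
tool_rot: [0.634, -0.314, -0.634, -0.314]
ft_force: [0.6, -0.5, 2.9]
grip_width: 0.0146
```

```bash
python3 -c "
from h import *
import cv2
st()
p,d=bot.camera('scene');a=p[180:330,290:450,::-1];q,d=bot.camera('wrist')
cv2.imwrite('pics/s3.png',np.hstack([cv2.resize(a,(480,450),interpolation=cv2.INTER_CUBIC),cv2.resize(q[100:400,220:420,::-1],(300,450))]))
"
```

```text
t 5.2 q [ 0.044  0.434  0.013  1.15   0.    -0.607] p [0.5676 0.0252 0.1311] jawyaw 127.33 tilt [ 0.001  0.    -1.   ] F [ 0.6 -0.5  2.9] M [ 0.04 -0.04  0.06] w 0.0146
```

View pics/s3.png

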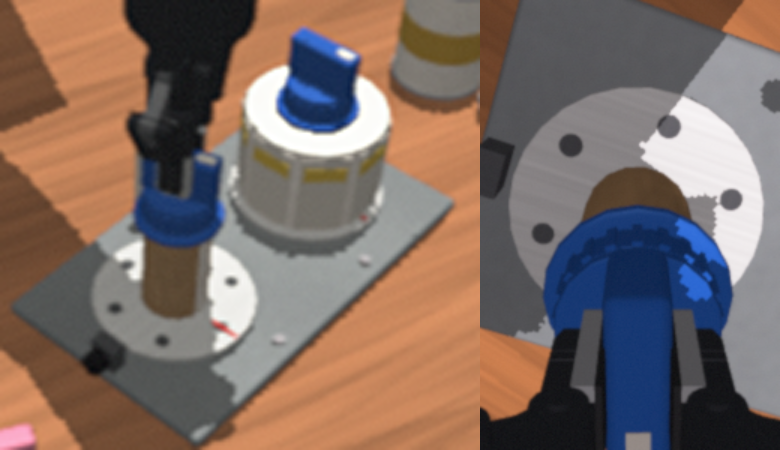

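The wing turned with the gripper while the turntable's red index mark stayed at the same pixel, and the torque is only about 0.06 N m. Counter-clockwise is therefore the loosening direction. I'll continue to about 65°.

>>> apply_moves(
  targets=[0, 0, 0, -0.16, 0, 0, 0, 0, 0, 0, -0.32, 0, 0, 0, 0, 0, 0, -0.48, 0, 0, 0, 0, 0, 0, -0.64, 0, 0, 0, 0, 0, 0, -0.8, 0, 0, 0, 0, 0, 0, -0.8, 0, 0, 0],
)

```text
clock: 5.8
eef_pos: [0.5676, 0.0252, 0.1311]
tool_rot: [0.684, -0.182, -0.683, -0.182]
ft_force: [0.7, -0.7, 4.4]
grip_width: 0.0152
```

>>> apply_moves(
  targets=[0, 0, 0, -0.16, 0, 0, 0, 0, 0, 0, -0.32, 0, 0, 0, 0, 0, 0, -0.48, 0, 0, 0, 0, 0, 0, -0.64, 0, 0, 0, 0, 0, 0, -0.8, 0, 0, 0, 0, 0, 0, -0.8, 0, 0, 0],
)

```text
clock: 6.3
eef_pos: [0.5676, 0.0251, 0.1311]
tool_rot: [0.706, -0.043, -0.706, -0.043]
ft_force: [-0.0, -0.7, 3.5]
grip_width: 0.015
```

```bash
python3 -c "
from h import *
import cv2
st()
p,d=bot.camera('scene');a=p[180:330,290:450,::-1];q,d=bot.camera('wrist')
cv2.imwrite('pics/s4.png',np.hstack([cv2.resize(a,(480,450),interpolation=cv2.INTER_CUBIC),cv2.resize(q[100:400,220:420,::-1],(300,450))]))
"
```

```text
t 6.3 q [ 0.044  0.434  0.013  1.15  -0.    -1.405] p [0.5676 0.0251 0.1311] jawyaw 173.04 tilt [ 0.001 -0.    -1.   ] F [-0.  -0.7  3.5] M [ 0.   -0.02  0.07] w 0.015
```

View pics/s4.png

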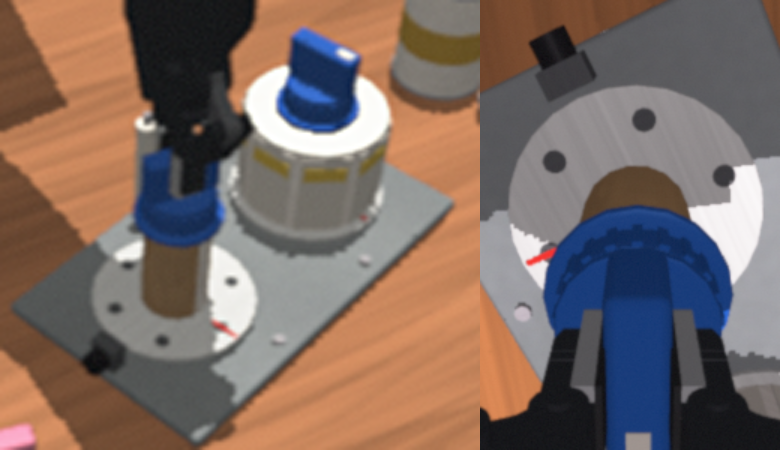

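The cap has turned about 65° with the gripper and the red mark hasn't moved. I'll lift 10 mm gently and check the force.

>>> apply_moves(
  targets=[-0.01, 0, 0, 0, 0, 0, 0, -0.02, 0, 0, 0, 0, 0, 0, -0.03, 0, 0, 0, 0, 0, 0, -0.04, 0, 0, 0, 0, 0, 0],
)

```text
clock: 6.73
eef_pos: [0.567, 0.0248, 0.1402]
tool_rot: [-0.705, 0.043, 0.706, 0.043]
ft_force: [1.6, -1.7, -2.6]
grip_width: 0.0147
```

```bash
python3 -c "
from h import *
st()"
```

```text
t 6.73 q [ 4.400e-02  4.270e-01  2.800e-02  1.174e+00 -1.000e-03 -1.406e+00] p [0.567  0.0248 0.1402] jawyaw 173.06 tilt [-0.001 -0.001 -1.   ] F [ 1.6 -1.7 -2.6] M [-0.39 -0.33 -0.07] w 0.0147
```

>>> apply_moves(
  targets=[-0.02, 0, 0, 0, 0, 0, 0, -0.04, 0, 0, 0, 0, 0, 0, -0.06, 0, 0, 0, 0, 0, 0, -0.08, 0, 0, 0, 0, 0, 0],
)

```text
clock: 7.07
eef_pos: [0.5671, 0.0254, 0.1615]
tool_rot: [-0.706, 0.042, 0.706, 0.043]
ft_force: [-0.0, 1.0, -1.7]
grip_width: 0.0149
```

```bash
python3 -c "
from h import *
import cv2
st()
p,d=bot.camera('scene');a=p[180:330,290:450,::-1]
cv2.imwrite('pics/s5.png',cv2.resize(a,(640,600),interpolation=cv2.INTER_CUBIC))
"
```

```text
t 7.07 q [ 4.500e-02  4.110e-01  6.200e-02  1.222e+00  1.000e-03 -1.406e+00] p [0.5671 0.0254 0.1615] jawyaw 173.13 tilt [-0.  0. -1.] F [-0.   1.  -1.7] M [-0.01 -0.04  0.03] w 0.0149
```

View pics/s5.png

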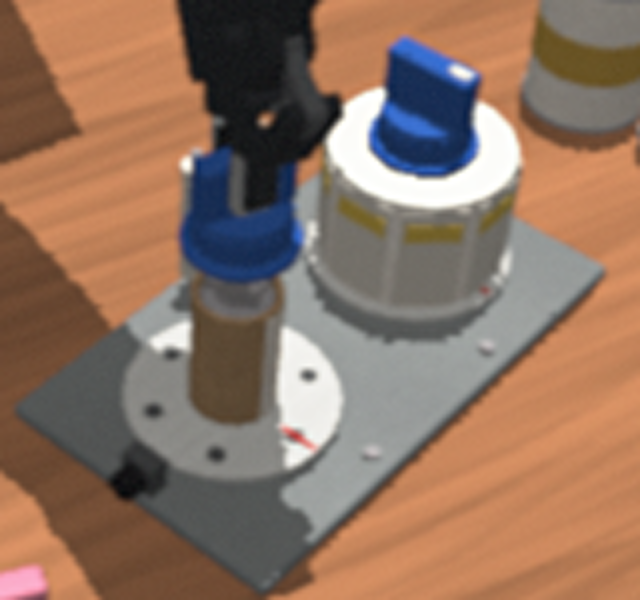

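The cap is clear of the core and the core stayed put. I'll lift to about 80 mm and let it settle.

>>> apply_moves(
  targets=[-0.03, 0, 0, 0, 0, 0, 0, -0.06, 0, 0, 0, 0, 0, 0, -0.09, 0, 0, 0, 0, 0, 0, -0.12, 0, 0, 0, 0, 0, 0, -0.15, 0, 0, 0, 0, 0, 0, -0.18, 0, 0, 0, 0, 0, 0, -0.2, 0, 0, 0, 0, 0, 0, -0.2, 0, 0, 0, 0, 0, 0, -0.2, 0, 0, 0, 0, 0, 0, -0.2, 0, 0, 0, 0, 0, 0, -0.2, 0, 0, 0, 0, 0, 0, -0.2, 0, 0, 0, 0, 0, 0],
)

```text
clock: 8.12
eef_pos: [0.567, 0.0251, 0.2102]
tool_rot: [-0.705, 0.042, 0.706, 0.042]
ft_force: [0.4, 0.4, -1.4]
grip_width: 0.0147
```

```bash
python3 -c "
from h import *
import cv2
st()
p,d=bot.camera('scene');a=p[130:330,290:490,::-1]
cv2.imwrite('pics/s6.png',cv2.resize(a,(600,600),interpolation=cv2.INTER_CUBIC))
o,M=st();print(np.abs(o['joint_vel']).max())
"
```

```text
t 8.12 q [ 0.044  0.385  0.152  1.339  0.    -1.406] p [0.567  0.0251 0.2102] jawyaw 173.12 tilt [-0.001 -0.    -1.   ] F [ 0.4  0.4 -1.4] M [ 0.03  0.03 -0.01] w 0.0147
t 8.17 q [ 0.044  0.385  0.152  1.339  0.    -1.406] p [0.5671 0.0251 0.2103] jawyaw 173.12 tilt [-0.001 -0.    -1.   ] F [-0.3  1.  -0.4] M [-0.04  0.01 -0.01] w 0.0146
0.002943895683462963
```

View pics/s6.png

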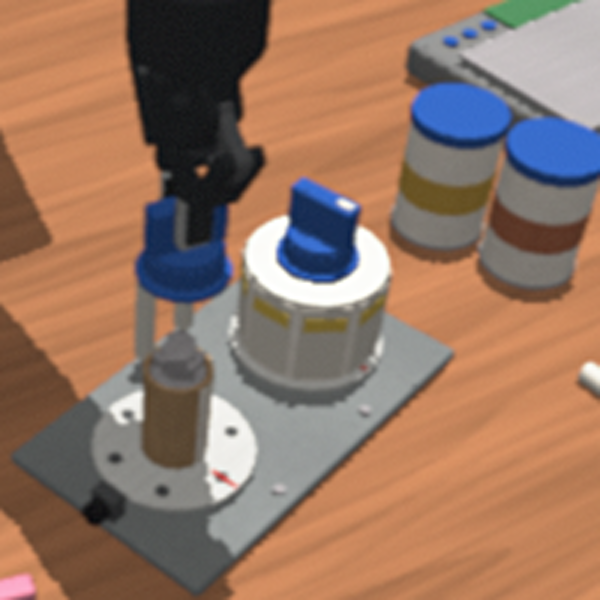

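```bash
python3 -c "
from workcell import bot
print(bot.job_done())"
```

```text
the job is handed in; nothing more can be done
None
```

The cap is off the bare core, and I handed the job in at about 8.2 s with the gripper still holding it upright, roughly 79 mm above where it sat.

- **Unscrewing:** I gripped the wing and tried counter-clockwise first. It gave at once, at about 0.1 N m or less, and the red turntable mark did not move. I turned it about 65° and lifted it straight up. I skipped the clockwise try because counter-clockwise was already clear.
- **Last checks:** The arm was at rest, the jaws held the wing at 15 mm, and the tool was vertical. The wing centre should be at about z = 0.22 m, over the spindle; I worked that out from the arm's position and didn't measure it separately.
- **Scene view:** The core is still on its spindle, and the full roll and its cap look unmoved. The two canisters also look unmoved. I did not check the scoop, marker and spare roll in the last picture, but the arm never came near them.
- **Off plan:** While the gripper closed, the tool was pushed up about 2 mm with about 5 N. No other check failed or disagreed.

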